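# Release the ratchet prop and fold its arm down

### The job

Fold away the ratchet prop on the prosthetics bench: with the fingertips, press the thumb pad of its pawl down as far as it goes so that the pawl is free of the teeth (it stays free by itself), and only then push the raised prop arm down past its teeth until it lies fully home on its stop. Leave the arm down and the pawl free. Do not force the arm against an engaged pawl, do not raise it, do not grip or lift anything, and leave the other things on the bench where they are.

Things in the scene. Friction and masses are not known exactly. Their poses are not given: they have to be found in the camera images.
- stand: grey steel stand of the prop, fixed to the bench. Origin on the bench surface below the arm's hinge; x points level to where the arm folds down, y runs along the hinge. Base plate 300 mm along x (-130 to +170), 110 mm along y, 12 mm thick. Two cheeks at y = -20 and +20 mm, 6 mm thick, 100 mm high at x = -78 to 34, 138 mm high at x = -74 to -46. Stop post at x = 105 mm, 88 mm high
- hinge (a point): the centre of the arm's hinge, 90 mm above the bench, at x = y = 0 of the stand. The toothed steel hub turns about it (88 mm across the tooth tips)
- prop_arm (a joint): angle (rad) of the prop arm, a steel bar from the toothed hub to a rubber roller; grows as it goes down. The arm points to the stand's +x, (1.00 - value) rad above level: 0 to 0.14 at the start, 0.95 fully home. With the pawl engaged it catches on a tooth near 0.17. Stiff hinge: 5 to 7 N on the roller moves it, and it stays where left
- roller (a point): centre of the black rubber roller across the arm's free end: 24 mm in diameter, 90 mm long (98 mm with its studs), parallel to the hinge and 155 mm from it. Push on it from above: its top is 12 mm above this point. It moves on an arc about the hinge; fully down this point is 98 mm above the bench
- pawl (a joint): angle (rad) of the pawl, a steel rocker pivoted at x = -60, z = 128 mm of the stand, with a hooked nose over the hub's teeth and a thumb pad at its other end. 0: nose in the teeth. Pressing the pad down raises the value and lifts the nose: clear of the teeth from about 0.1, hard stop at 0.26. Takes about 5 N on the pad; stays where left
- thumb_pad (a point): middle of the upper face of the pawl's ribbed thumb pad (32 mm along the stand's x, 36 mm along its y), on the end of the stand away from the raised arm: x = -115 mm, 142 mm above the bench when the pawl is engaged; it goes down about 14 mm at full press
- cup: bystander: a lidded white paper cup with a cardboard sleeve, 86 mm wide, 113 mm tall; leave it alone
- adapter: bystander: a small aluminium socket adapter with a square stud, 52 mm wide, 40 mm tall; leave it alone
- stone: bystander: a dark flat sharpening stone, 150 x 42 x 20 mm; leave it alone
- screwdriver: bystander: a screwdriver, lying on the bench; leave it alone
- tub: bystander: a white screw-top tub, 64 mm wide, 65 mm tall; leave it alone
- collar: bystander: an aluminium clamp collar, 56 mm wide, 26 mm tall; leave it alone

How it is judged (in metres and radians):
On the way, in this order (a step that is already met when the one before it is completed fails the run):
1. the pawl is pressed free (0.2 rad or more) while the arm is still up on its first tooth (value of joint pawl above 0.2 rad and value of joint prop_arm below 0.3 rad), for 0.2 s.
2. the arm is pushed down home with the pawl free (value of joint prop_arm above 0.88 rad and value of joint pawl above 0.15 rad), for 0.2 s.
At the end, for the whole second after the job is handed in: the arm is home, within 0.07 rad of its stop (joint over 0.88) and at rest, the pawl is still free (over 0.15 rad), and no bystander lies more than 30 mm from where it was (all of step 2 and velocity of joint prop_arm between -0.05 and 0.05 rad/s and distance of each of cup, adapter, stone, screwdriver, tub, collar from where it was at the start of the episode below 0.03 m); the robot touches nothing.
It fails at once if the arm is raised or lifted above where it started (value of joint prop_arm below -0.1 rad).
It fails at once if the stand is pushed with more than 30 N while the pawl is still in the teeth (forcing the arm) (value of joint pawl below 0.1 rad and contact force between the fingers and stand above 30 N).
It fails at once if a bystander is knocked away, moved more than 30 mm (distance of any of cup, adapter, stone, screwdriver, tub, collar from where it was at the start of the episode above 0.03 m).
It fails at once if a bystander is lifted (height (world z) of any of cup, adapter, stone, screwdriver, tub, collar above 0.03 m).
It also fails if it takes over 48 s, if anything falls off the work surface, if the arm or the gripper's body presses on something with over 40 N, if the wrist force passes 120 N, or if a joint passes its speed limit or range.

### The arm

A 7-joint arm with a two-finger parallel gripper is mounted at the origin on the work surface. World frame = base frame: x ahead of the robot, y to its left, z up, the work surface at z = 0. Lengths are in mm, angles in rad, forces in N, time in s.
With the tool pointing down it reaches from about 400 to 875 mm from the base axis. Payload 4.4 kg.
Tool frame: the origin (TCP) lies midway between the tips of the shut fingers; the grasp point (between the pads) lies 19 mm behind it; z points along the fingers, x is the direction in which the jaws open and shut, and the axes are right-handed (so a half turn about z gives the same grasp; the last joint's range is limited). The gripper opens to 85 mm and grips with 20 to 120 N. Pads are 22 mm wide; open, the fingers measure 114 mm over their backs; the gripper's body (76 mm by 85 mm) begins 54 mm behind the grasp point. The pads swing forward as they close: fully open they stand 13 mm farther back than shut.
Start: joints at [1.276, 0.628, 0.038, 1.517, -0.027, 0.996, -0.02], TCP at [147.453, -633.068, 231.313] pointing down, gripper open.
Joint ranges: [-3.06, 3.06], [-0.37, 2.12], [-1.25, 1.32], [0.18, 2.47], [-1.1, 4.24], [0.23, 1.98], [-2.94, 2.94]. Speed limits (rad/s): [2.57, 2.57, 3.14, 3.14, 3.14, 3.14, 3.14].

### API

Orientations are given as a unit quaternion [w, x, y, z].
In Python, from bench import * gives the robot as it stands. The module is installed in compiled form; this text tells all that it offers.
- The arm moves only by the tool apply_moves, never from a script. Its argument "steps" is a list of rows, each an object with "linear": the shift along the world's x, y, z in cm, a list of three; "turn": the turn, a rotation vector about the world's x, y, z in rad, a list of three; "gripper": the opening in per cent of the stroke, from 0 (shut) to 100 (fully open). A call has 1 to 5 rows; each row is the pose to reach, as a shift and turn from the pose commanded when the call began; what a row does not reach only later rows make up. A row lasts 1/10 s, in which the tool goes at most 50 mm and 8.59 degrees, less where a joint would pass 70% of its speed; a pose out of reach is approached as far as the arm can. A call with a gripper value outside its range is refused whole. The fingers move at their own pace and stop on an object; the grip force is fixed at half the most. Time passes only in rows, so rows that repeat a pose let the fingers close. It gives the time, the measured TCP pose, the force and the opening at its end, in the units of the state.
- state(): the state, without advancing time (a new reading comes with each control period).
- capture(name): name is "scene" or "side" or "wrist"; returns a dict with "color" (480x640x3 uint8, blue, green, red), "depth" (480x640 float32, mm along the optical axis (not along the pixel's ray), 0 where there is no reading), "intrinsics" (3x3 intrinsics, pixels), "dist" ([k1, k2, p1, p2, k3] as OpenCV has them; the pictures are not rectified), "xyz" and "attitude" of the camera in the world; the wrist camera has in their place "hand_eye" (4x4, takes a point from camera to tool coordinates, whose origin is the TCP and whose axes are the tool frame's). Camera axes: x right, y down, z forward; pixel columns grow to the right and rows downward; lengths in mm; the calibration is good to about 2 mm. A picture is of the moment at which its call begins: read the wrist's pose just before it.
- sign_off(): hands the job in, once; it reports no verdict.
Trained networks look in a picture, given as the dict that the camera call returned (one of the last four; its "shot" number tells which), for a name from the list of things; names that differ only in an ending like _2 or _b are one class to them, and where a whole thing is asked for, a point or a joint stands for the part that bears it (a point fixed in the world has none). Each returns a list of dicts, best first, with "score" (0 to 1); they miss things now and then, are a little off and sometimes report something else, mostly with a low value. They report only what shows in the picture. A call takes as long as a camera call.
- look_for(picture, name): "rect" ([centre column, centre row, width, height] as shares, 0 to 1, of the picture: columns of its width, rows of its height, round what is visible of it).
- cut_out(picture, name): "mask" (480x640 bool, what is visible of it) and "rect" ([centre column, centre row, width, height] as shares, 0 to 1, of the picture: columns of its width, rows of its height, round what is visible of it).
- landmark_of(picture, name): "location" ([column, row] as shares, 0 to 1, of the picture: columns of its width, rows of its height: a listed point, or the origin of a listed thing).
The state is a dict: "time": time; "qpos": joint angles; "joint_velocities": joint speeds; "joint_efforts": joint torques, N m; "eef_pos": TCP position; "tool_rot": TCP orientation; "ft_force": force on the tool from outside, world axes, zero at the start; "torque": the same for the moment, N m; "opening": opening from 0.0 (shut) to 1.0 (fully open).
Only numpy, scipy, OpenCV 4.12 (cv2) and the standard library are available. Lean on these libraries where they do the work, as an engineer would, in place of code of your own. Each camera call takes 0.05 s, during which the arm holds its last target.

## Working session

There is one attempt and no reset: what is moved stays moved. The work goes in short steps, Python scripts to look and compute and a tool call to move; the robot and the scene stay as the last step left them, time stands still between calls to the robot, and variables do not carry over. Pictures are saved under pics/ and viewed, and the job is handed in when it is done.

Besides the shell and the picture viewer there is one more tool, called after "Emit:" by a JSON object that holds its "fn" and its "kwargs". apply_moves: Moves the arm, as the interface text tells. Its arguments: {"type":"object","properties":{"steps":{"type":"array","items":{"type":"object","properties":{"linear":{"type":"array","items":{"type":"number"}},"turn":{"type":"array","items":{"type":"number"}},"gripper":{"type":"number"}}}}},"required":["steps"]}

```bash
mkdir -p pics; cat > h.py <<'E'
from bench import *
import numpy as np, cv2, json
from scipy.spatial.transform import Rotation as R
def cam(p):
    a=np.array(p["attitude"],float)
    M=a if a.shape==(3,3) else R.from_quat([a[1],a[2],a[3],a[0]]).as_matrix()
    return M,np.array(p["xyz"],float)
def ray(p,uv):
    u=cv2.undistortPoints(np.array([[uv]],float),np.array(p["intrinsics"]),np.array(p["dist"]))[0,0]
    return np.array([u[0],u[1],1.])
def pt(p,uv,d=None):
    M,t=cam(p)
    if d is None:
        c,r=int(round(uv[0])),int(round(uv[1])); w=p["depth"][max(r-2,0):r+3,max(c-2,0):c+3]; w=w[w>0]; d=np.median(w) if len(w) else np.nan
    return M@(ray(p,uv)*d)+t
def proj(p,P):
    M,t=cam(p); 
    c=(np.atleast_2d(P)-t)@M
    return cv2.projectPoints(c.reshape(-1,1,3),np.zeros(3),np.zeros(3),np.array(p["intrinsics"]),np.array(p["dist"]))[0][:,0]
E
python3 - <<'E'
from h import *
s=state();print({k:np.round(v,3).tolist() for k,v in s.items()})
for n in ("scene","side"):
    p=capture(n);cv2.imwrite(f"pics/{n}0.png",p["color"]);print(n,p["xyz"],p["attitude"])
    for k in ("hinge","roller","thumb_pad","stand"):
        for d in landmark_of(p,k)[:2]:
            uv=np.array(d["location"])*[640,480];print(k,d["score"],uv.round(1),pt(p,uv).round(1))
    for k in ("cup","adapter","stone","screwdriver","tub","collar"):
        for d in landmark_of(p,k)[:1]:
            uv=np.array(d["location"])*[640,480];print(k,d["score"],uv.round(1),pt(p,uv).round(1))
E
```

```text
{'time': 0.0, 'qpos': [1.276, 0.629, 0.038, 1.518, -0.027, 0.996, -0.02], 'joint_velocities': [0.001, -0.0, -0.001, 0.0, -0.003, -0.002, -0.0], 'joint_efforts': [0.0, -56.34, 1.227, -19.344, 0.011, 0.011, 0.0], 'eef_pos': [147.344, -632.448, 230.4], 'tool_rot': [-0.001, 0.783, -0.622, -0.001], 'ft_force': [0.414, 0.237, 0.393], 'torque': [-0.028, 0.002, 0.044], 'opening': 0.999}
scene [998.26989233 413.75063818 897.00891816] [-0.13573041  0.37245487  0.86407823 -0.31019902]
hinge 0.95 [333.1 276.5] [575.2  37.6 110.2]
roller 0.82 [378.6 245.5] [530.3 107.7 228.9]
thumb_pad 0.72 [276.8 257.7] [636.2 -62.6 141.1]
thumb_pad 0.59 [213.9 192.3] [ 547.4 -417.    27.8]
stand 0.9 [337.  302.5] [581.1  56.   38. ]
cup 0.56 [312.9 259.3] [591.6  -3.3 146.7]
adapter 0.97 [309.8 338.2] [680.   71.   30.8]
stone 0.79 [377.1 355.1] [608.9 192.9  17.9]
screwdriver 0.72 [497.4 331. ] [386.6 346.8  12.7]
tub 0.64 [213.4 193.1] [ 549.  -417.8   25.4]
collar 0.72 [420.2 411.3] [646.3 329.3  24.1]
side [-117.99944293  777.7578218   837.7501322 ] [ 0.1581131  -0.31021853  0.82668375 -0.441994  ]
hinge 0.78 [295.1 263.7] [550.9  55.  109. ]
roller 0.67 [291.9 234.9] [515.5 102.5 230.2]
thumb_pad 0.68 [299.3 220.2] [639.1 -58.  143.3]
stand 0.78 [297.5 287.7] [560.1  37.   19.3]
cup 0.6 [344.  278.3] [486.6 -58.6  31.7]
adapter 0.73 [258.  282.9] [657.5  81.3   9.4]
stone 0.89 [239.4 313.6] [595.5 201.   21.9]
screwdriver 0.89 [254.9 405.7] [379.9 357.4  19.8]
tub 0.84 [410.7 222.2] [ 512.3 -421.3   21.7]
collar 0.7 [187.  342.7] [606.1 343.5  27.7]
```

View pics/scene0.png

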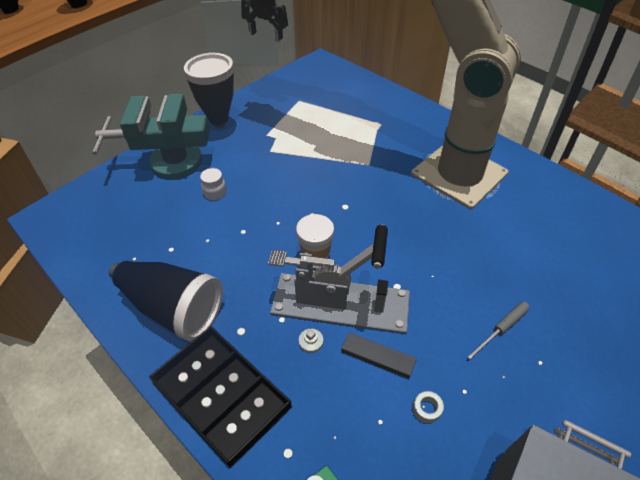

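View pics/side0.png

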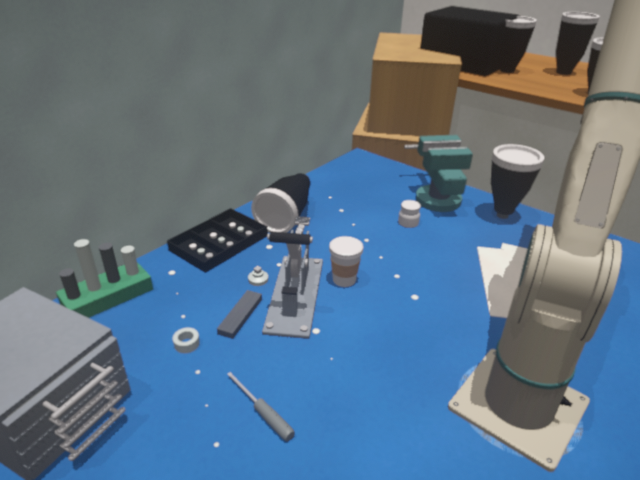

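The scene view shows the stand with the pad at about (277,258), the roller at (379,245), the cup behind it at (315,235) and the adapter at (311,340). The side view agrees. Next I'll fit the stand's pose.

```bash
python3 - <<'E'
from h import *
from scipy.optimize import least_squares
obs=[];plates=[];ps={}
for n in ("scene","side"):
    p=capture(n);ps[n]=p
    ms=cut_out(p,"stand")
    print(n,[ (round(m["score"],2),int(m["mask"].sum())) for m in ms])
    m=ms[0]["mask"]
    v,u=np.nonzero(m&(p["depth"]>0))
    uv=np.stack([u,v],1).astype(float)
    un=cv2.undistortPoints(uv[:,None],np.array(p["intrinsics"]),np.array(p["dist"]))[:,0]
    d=p["depth"][v,u]
    M,t=cam(p)
    P=np.c_[un*d[:,None],d]@M.T+t
    print("z hist",np.histogram(P[:,2],bins=[-20,0,6,18,30,60,95,105,130,145,200,260])[0])
    pl=P[(P[:,2]>6)&(P[:,2]<18)];plates.append(pl[:,:2])
    r=cv2.minAreaRect(pl[:,:2].astype(np.float32));print("rect",r, 'medz',np.median(pl[:,2]))
    for k,q in (("hinge",None),("roller",None),("thumb_pad",None)):
        l=landmark_of(p,k)
        if l: obs.append((n,k,np.array(l[0]["location"])*[640,480]))
def loc(x,k):
    c,s=np.cos(x[2]),np.sin(x[2])
    a=1-x[3]
    L={"hinge":(0,0,90),"thumb_pad":(-115,0,142),"roller":(155*np.cos(a),0,90+155*np.sin(a))}[k]
    return np.array([x[0]+c*L[0]-s*L[1],x[1]+s*L[0]+c*L[1],L[2]])
def res(x):
    return np.concatenate([proj(ps[n],loc(x,k))[0]-uv for n,k,uv in obs]+[[ (x[3]-0.07)/0.02]])
s=least_squares(res,[570,40,2.15,0.07],loss='soft_l1')
print(s.x,np.degrees(s.x[2]),res(s.x).round(1))
x=s.x
for k in("hinge","thumb_pad","roller"):print(k,loc(x,k).round(1))
for n,p in ps.items():
    im=p["color"].copy();c,sn=np.cos(x[2]),np.sin(x[2])
    def W(L):return [x[0]+c*L[0]-sn*L[1],x[1]+sn*L[0]+c*L[1],L[2]]
    q=proj(p,np.array([W(l) for l in[(-130,-55,12),(170,-55,12),(170,55,12),(-130,55,12)]]))
    cv2.polylines(im,[q.round().astype(int)],True,(0,0,255),1)
    q=proj(p,np.array([W(l) for l in[(-131,-18,142),(-99,-18,142),(-99,18,142),(-131,18,142)]]))
    cv2.polylines(im,[q.round().astype(int)],True,(0,255,255),1)
    for k in("hinge","roller"):
        cv2.circle(im,tuple(int(round(a)) for a in proj(p,loc(x,k))[0]),3,(0,255,0),1)
    u0,v0=(200,180)
    cv2.imwrite(f"pics/fit_{n}.png",cv2.resize(im[v0:v0+180,u0:u0+240],None,fx=3.3,fy=3.3,interpolation=cv2.INTER_CUBIC))
E
```

```text
scene [(0.9, 8237)]
z hist [  79  177 4017  194  480  883  305  435  599  461  579]
rect ((544.0660400390625, 38.077484130859375), (148.4244842529297, 301.37359619140625), 33.41436004638672) medz 10.231036084767538
side [(0.71, 4257)]
z hist [  10   66 2334  164  270  461  143   86  146  149  411]
rect ((559.486572265625, 48.30253601074219), (109.85700225830078, 302.1842956542969), 34.27218246459961) medz 13.021864137228192
[5.68606090e+02 2.96126421e+01 2.15299987e+00 2.64180563e-02] 123.35780563647671 [-1.   1.1  0.2  0.2 -0.5  0.5  0.7  1.2  1.1 -0.5 -2.2]
hinge [568.6  29.6  90. ]
thumb_pad [631.8 -66.4 142. ]
roller [520.7 102.4 218.2]
```

View pics/fit_scene.png

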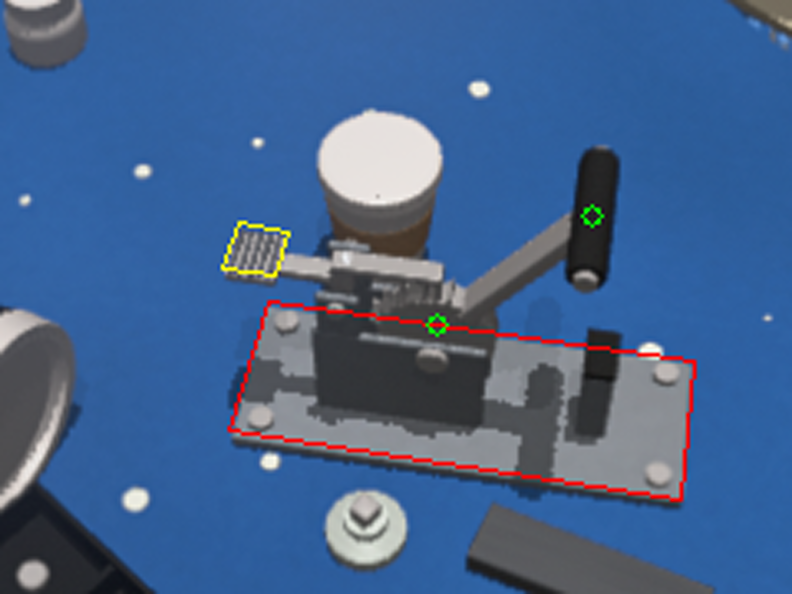

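View pics/fit_side.png

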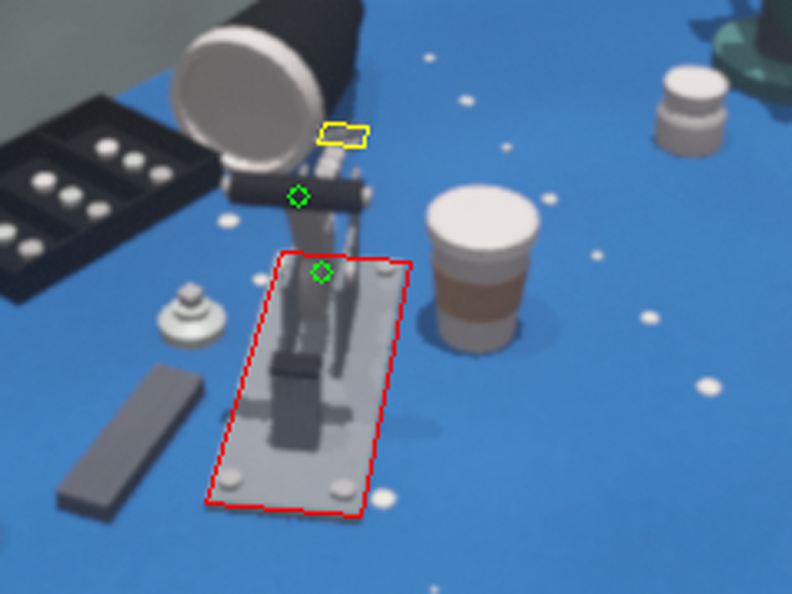

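The overlay matches the plate, the pad and the roller. Before moving, I'll check the obstacles along the route.

```bash
python3 - <<'E'
from h import *
s=state()
best={}
for n in ("scene","side"):
    p=capture(n)
    v,u=np.nonzero(p["depth"]>0)
    uv=np.stack([u,v],1).astype(float)
    un=cv2.undistortPoints(uv[:,None],np.array(p["intrinsics"]),np.array(p["dist"]))[:,0]
    d=p["depth"][v,u];M,t=cam(p)
    P=np.c_[un*d[:,None],d]@M.T+t
    k=(P[:,0]>100)&(P[:,0]<850)&(P[:,1]>-700)&(P[:,1]<350)&(P[:,2]>60)
    for q in P[k]:
        c=(int(q[0]//50)*50,int(q[1]//50)*50);best[c]=max(best.get(c,0),round(q[2]))
for y in range(-700,350,50):
    print(y,{x:best[(x,y)] for x in range(100,850,50) if (x,y) in best})
E
```

```text
-700 {100: 318, 150: 347, 250: 216, 300: 208, 350: 216, 400: 215, 450: 193, 500: 194, 550: 196, 600: 196, 700: 122}
-650 {100: 352, 150: 385, 250: 217, 300: 218, 350: 219, 400: 174, 450: 197, 500: 195, 550: 194, 600: 196}
-600 {100: 361, 150: 369, 300: 202, 400: 145, 450: 194, 500: 197, 550: 195}
-550 {450: 144, 500: 195}
-500 {500: 69, 550: 67}
-450 {500: 70, 550: 70}
-400 {}
-350 {800: 107}
-300 {750: 111, 800: 128}
-250 {100: 699, 750: 130, 800: 138}
-200 {100: 661, 700: 111, 750: 142, 800: 142}
-150 {450: 117, 500: 116, 700: 119, 750: 144, 800: 144}
-100 {450: 117, 500: 117, 600: 148, 650: 146, 800: 109}
-50 {450: 116, 500: 116, 550: 154, 600: 152}
0 {500: 141, 550: 154, 600: 138}
50 {450: 232, 500: 233, 550: 170}
100 {450: 223, 500: 233, 550: 233}
150 {}
200 {}
250 {}
300 {}
```

Emit:
{"fn": "apply_moves", "kwargs": {"steps": [{"linear": [0,0,4],"turn": [0,0,0],"gripper": 0},{"linear": [0,0,8],"turn": [0,0,0.1],"gripper": 0},{"linear": [0,3,10],"turn": [0,0,0.2],"gripper": 0},{"linear": [2,7,10],"turn": [0,0,0.3],"gripper": 0},{"linear": [4,11,10],"turn": [0,0,0.356],"gripper": 0}]}}

```text
time: 2.2
eef_pos: [187.4, -522.4, 332.2]
tool_rot: [0.001, 0.881, -0.473, 0.001]
ft_force: [1.5, -0.1, 0.2]
opening: 0.145
```

Emit:
{"fn": "apply_moves", "kwargs": {"steps": [{"linear": [3.4,3.4,0],"gripper": 0},{"linear": [6.8,6.8,0],"gripper": 0},{"linear": [10.2,10.2,0],"gripper": 0},{"linear": [13.6,13.6,0],"gripper": 0},{"linear": [17,17,0],"gripper": 0}]}}

```text
validation failed for argument at $.st...
```

Emit:
{"fn": "apply_moves", "kwargs": {"steps": [{"linear": [3.4,3.4,0],"gripper": 0},{"linear": [6.8,6.8,0],"gripper": 0},{"linear": [10.2,10.2,0],"gripper": 0},{"linear": [13.6,13.6,0],"gripper": 0},{"linear": [17,17,0],"gripper": 0}]}}

```text
validation failed for argument at $.st...
```

Emit:
{"fn": "apply_moves", "kwargs": {"steps": [{"linear": [3.4,3.4,0],"gripper": 0},{"linear": [6.8,6.8,0],"gripper": 0},{"linear": [10.5,11.4,0],"gripper": 0},{"linear": [10.5,11.4,-3],"gripper": 0},{"linear": [10.5,11.4,-6],"gripper": 0}]}}

```text
validation failed for argument at $.st...
```

Emit:
{"fn": "apply_moves", "kwargs": {"steps": [{"linear": [3.4,3.4,0],"turn": [0,0,0],"gripper": 0},{"linear": [6.8,6.8,0],"turn": [0,0,0],"gripper": 0},{"linear": [10.2,10.2,0],"turn": [0,0,0],"gripper": 0},{"linear": [13.6,13.6,0],"turn": [0,0,0],"gripper": 0},{"linear": [17,17,0],"turn": [0,0,0],"gripper": 0}]}}

```text
time: 2.7
eef_pos: [358.5, -351.6, 331.7]
tool_rot: [0.0, 0.881, -0.473, 0.0]
ft_force: [1.3, -0.5, -0.1]
opening: 0.001
```

Emit:
{"fn": "apply_moves", "kwargs": {"steps": [{"linear": [3.4,3.4,0],"turn": [0,0,0],"gripper": 0},{"linear": [6.8,6.8,0],"turn": [0,0,0],"gripper": 0},{"linear": [10.2,10.2,0],"turn": [0,0,0],"gripper": 0},{"linear": [13.6,13.6,0],"turn": [0,0,0],"gripper": 0},{"linear": [17,17,0],"turn": [0,0,0],"gripper": 0}]}}

```text
time: 3.2
eef_pos: [528.6, -181.6, 331.6]
tool_rot: [0.0, 0.881, -0.473, 0.0]
ft_force: [1.0, -0.6, 0.2]
opening: -0.001
```

Emit:
{"fn": "apply_moves", "kwargs": {"steps": [{"linear": [3.4,3.4,0],"turn": [0,0,0],"gripper": 0},{"linear": [6.8,6.8,0],"turn": [0,0,0],"gripper": 0},{"linear": [10.5,11.4,0],"turn": [0,0,0],"gripper": 0},{"linear": [10.5,11.4,-3],"turn": [0,0,0],"gripper": 0},{"linear": [10.5,11.4,-6],"turn": [0,0,0],"gripper": 0}]}}

```text
time: 3.7
eef_pos: [634.5, -65.3, 271.0]
tool_rot: [-0.001, 0.882, -0.471, 0.001]
ft_force: [0.0, -0.1, 0.0]
opening: -0.005
```

Emit:
{"fn": "apply_moves", "kwargs": {"steps": [{"linear": [-0.1,-0.3,-3],"turn": [0,0,0],"gripper": 0},{"linear": [-0.1,-0.3,-6],"turn": [0,0,0],"gripper": 0},{"linear": [-0.1,-0.3,-9],"turn": [0,0,0],"gripper": 0},{"linear": [-0.1,-0.3,-11],"turn": [0,0,0],"gripper": 0},{"linear": [-0.1,-0.3,-11.7],"turn": [0,0,0],"gripper": 0}]}}

```text
time: 4.2
eef_pos: [629.9, -72.1, 151.9]
tool_rot: [0.001, 0.881, -0.473, -0.002]
ft_force: [0.0, -0.5, -0.2]
opening: 0.001
```

```bash
python3 - <<'E'
from h import *
for n in ("scene","side"):
    p=capture(n);im=p["color"];u0,v0=(200,180)
    cv2.imwrite(f"pics/a_{n}.png",cv2.resize(im[v0-40:v0+110,u0:u0+200],None,fx=3.5,fy=3.5,interpolation=cv2.INTER_CUBIC))
print(state()["eef_pos"],state()["ft_force"])
E
```

```text
[630.98471586 -72.09397881 153.53488511] [ 0.47061835 -0.52393358 -0.03228213]
```

View pics/a_scene.png

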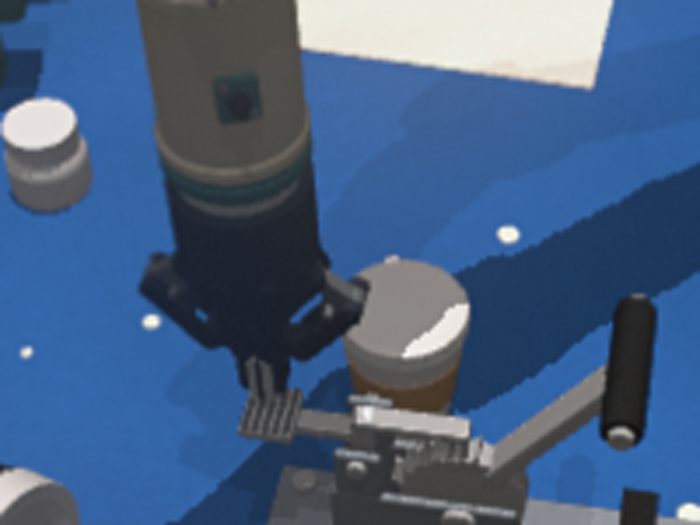

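The tip is just above the pad's centre. I'll press it down gently.

Emit:
{"fn": "apply_moves", "kwargs": {"steps": [{"linear": [0.2,0.3,-0.4],"turn": [0,0,0],"gripper": 0},{"linear": [0.2,0.3,-0.8],"turn": [0,0,0],"gripper": 0},{"linear": [0.2,0.3,-1.1],"turn": [0,0,0],"gripper": 0},{"linear": [0.2,0.3,-1.3],"turn": [0,0,0],"gripper": 0},{"linear": [0.2,0.3,-1.5],"turn": [0,0,0],"gripper": 0}]}}

```text
time: 4.8
eef_pos: [633.9, -69.4, 140.1]
tool_rot: [-0.0, 0.881, -0.473, 0.001]
ft_force: [-0.5, -0.4, 5.6]
opening: 0.002
```

Emit:
{"fn": "apply_moves", "kwargs": {"steps": [{"linear": [0,0,-0.2],"turn": [0,0,0],"gripper": 0},{"linear": [0,0,-0.4],"turn": [0,0,0],"gripper": 0},{"linear": [0,0,-0.6],"turn": [0,0,0],"gripper": 0},{"linear": [0,0,-0.6],"turn": [0,0,0],"gripper": 0}]}}

```text
time: 5.2
eef_pos: [634.4, -70.1, 134.1]
tool_rot: [-0.0, 0.881, -0.474, 0.001]
ft_force: [1.0, -1.9, 4.0]
opening: 0.003
```

Emit:
{"fn": "apply_moves", "kwargs": {"steps": [{"linear": [0,0,-0.2],"turn": [0,0,0],"gripper": 0},{"linear": [0,0,-0.4],"turn": [0,0,0],"gripper": 0},{"linear": [0,0,-0.5],"turn": [0,0,0],"gripper": 0},{"linear": [0,0,-0.5],"turn": [0,0,0],"gripper": 0}]}}

```text
time: 5.6
eef_pos: [634.6, -70.4, 129.1]
tool_rot: [0.0, 0.881, -0.474, 0.002]
ft_force: [2.0, -2.7, 4.6]
opening: 0.0
```

Emit:
{"fn": "apply_moves", "kwargs": {"steps": [{"linear": [0,0,-0.1],"turn": [0,0,0],"gripper": 0},{"linear": [0,0,-0.2],"turn": [0,0,0],"gripper": 0},{"linear": [0,0,-0.2],"turn": [0,0,0],"gripper": 0}]}}

```text
time: 5.9
eef_pos: [634.7, -70.4, 127.9]
tool_rot: [0.0, 0.881, -0.474, 0.002]
ft_force: [-0.1, -3.5, 10.2]
opening: -0.004
```

Emit:
{"fn": "apply_moves", "kwargs": {"steps": [{"linear": [0,0,-0.1],"turn": [0,0,0],"gripper": 0},{"linear": [0,0,-0.2],"turn": [0,0,0],"gripper": 0},{"linear": [0,0,-0.2],"turn": [0,0,0],"gripper": 0},{"linear": [0,0,-0.2],"turn": [0,0,0],"gripper": 0}]}}

```text
time: 6.3
eef_pos: [634.8, -70.4, 127.5]
tool_rot: [0.0, 0.881, -0.474, 0.002]
ft_force: [-2.4, -3.1, 19.9]
opening: -0.003
```

The force rose to 20 N with no further travel, so the pad is at its hard stop. I'll lift off straight up and check.

Emit:
{"fn": "apply_moves", "kwargs": {"steps": [{"linear": [0,0,1],"turn": [0,0,0],"gripper": 0},{"linear": [0,0,4],"turn": [0,0,0],"gripper": 0},{"linear": [0,0,8],"turn": [0,0,0],"gripper": 0},{"linear": [0,0,12],"turn": [0,0,0],"gripper": 0},{"linear": [0,0,15],"turn": [0,0,0],"gripper": 0}]}}

```text
time: 6.8
eef_pos: [633.3, -67.9, 276.3]
tool_rot: [-0.001, 0.881, -0.473, -0.0]
ft_force: [0.9, -0.7, -0.5]
opening: 0.001
```

```bash
python3 - <<'E'
from h import *
for n in ("scene","side"):
    p=capture(n);im=p["color"];u0,v0=(200,180)
    for k in ("thumb_pad","roller"):
        for d in landmark_of(p,k)[:1]:
            uv=np.array(d["location"])*[640,480];print(n,k,d["score"],uv.round(1),pt(p,uv).round(1))
    cv2.imwrite(f"pics/b_{n}.png",cv2.resize(im[v0-40:v0+140,u0:u0+200],None,fx=3.2,fy=3.2,interpolation=cv2.INTER_CUBIC))
    for z in (142,128):print(z,proj(p,np.array([631.8,-66.4,z])))
print(state()["eef_pos"],state()["ft_force"])
E
```

```text
scene thumb_pad 0.6 [275.9 260.5] [635.  -68.3 125.6]
scene roller 0.64 [378.3 247.3] [532.3 108.8 226.6]
142 [[277.07109809 255.19141579]]
128 [[277.59734912 259.39830326]]
side thumb_pad 0.61 [187.8 342.8] [604.7 342.6  27.6]
side roller 0.75 [290.1 236.1] [517.3 106.3 228.1]
142 [[303.60115593 220.3070453 ]]
128 [[303.59144053 224.87974356]]
[632.22934499 -68.59786697 272.62749164] [-0.17716485  0.34414533 -0.2640752 ]
```

View pics/b_scene.png

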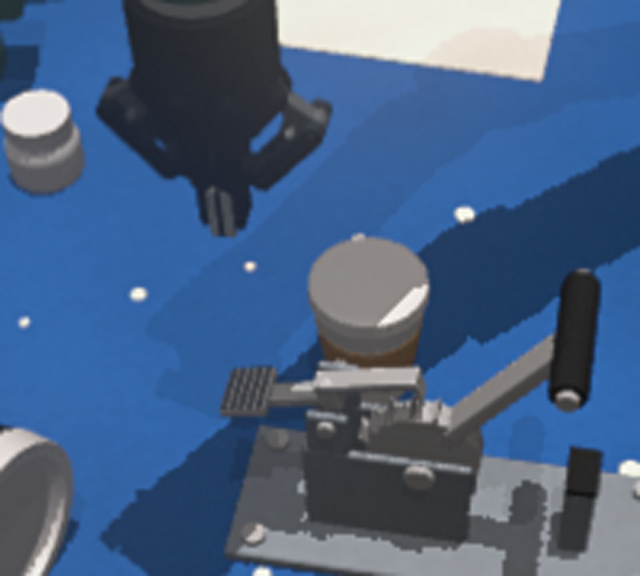

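The picture shows the pad low at 126 mm in depth, with the nose lifted off the teeth and the arm still up. I'll move above the roller.

Emit:
{"fn": "apply_moves", "kwargs": {"steps": [{"linear": [-2.2,3.4,0.5],"turn": [0,0,0],"gripper": 0},{"linear": [-4.4,6.8,0.5],"turn": [0,0,0],"gripper": 0},{"linear": [-6.7,10.2,0.5],"turn": [0,0,0],"gripper": 0},{"linear": [-8.9,13.7,0.5],"turn": [0,0,0],"gripper": 0},{"linear": [-11.2,17.1,0],"turn": [0,0,0],"gripper": 0}]}}

```text
time: 7.6
eef_pos: [519.8, 103.3, 273.2]
tool_rot: [0.0, 0.881, -0.473, -0.001]
ft_force: [0.4, 1.0, -0.3]
opening: -0.001
```

Emit:
{"fn": "apply_moves", "kwargs": {"steps": [{"linear": [0,0,-1],"turn": [0,0,0],"gripper": 0},{"linear": [0,0,-2],"turn": [0,0,0],"gripper": 0},{"linear": [0,0,-3],"turn": [0,0,0],"gripper": 0},{"linear": [0,0,-3.4],"turn": [0,0,0],"gripper": 0}]}}

```text
time: 8.0
eef_pos: [521.1, 100.2, 238.3]
tool_rot: [0.001, 0.88, -0.474, -0.001]
ft_force: [0.5, 0.3, 0.4]
opening: -0.003
```

```bash
python3 - <<'E'
from h import *
for n in ("scene","side"):
    p=capture(n);im=p["color"];u0,v0=(220,140)
    cv2.imwrite(f"pics/c_{n}.png",cv2.resize(im[v0:v0+180,u0:u0+200],None,fx=3.2,fy=3.2,interpolation=cv2.INTER_CUBIC))
print(state()["eef_pos"],state()["ft_force"])
E
```

```text
[521.33441796 100.65843495 239.0341295 ] [ 0.52172534 -0.2864624   0.07301381]
```

View pics/c_scene.png

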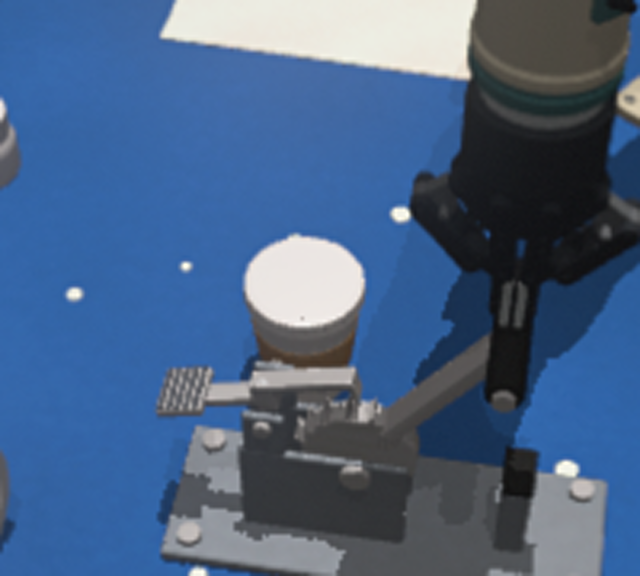

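View pics/c_side.png

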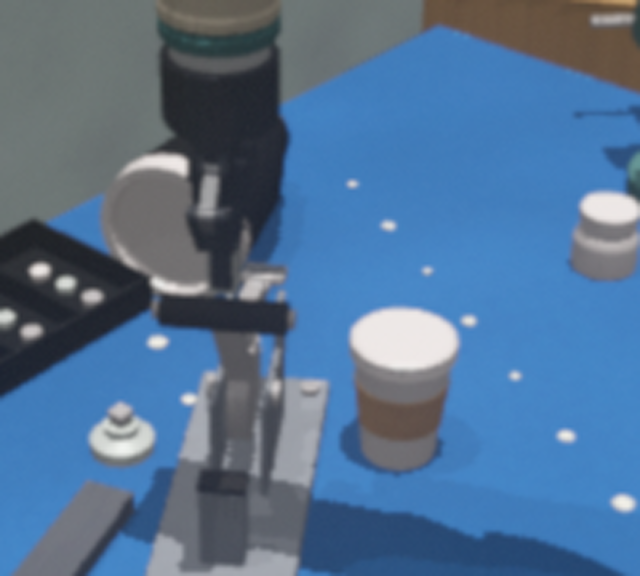

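The tip is centred over the roller. Now I'll push it down along its arc.

Emit:
{"fn": "apply_moves", "kwargs": {"steps": [{"linear": [-0.1,0.2,-0.9],"turn": [0,0,0],"gripper": 0},{"linear": [-0.4,0.6,-1.6],"turn": [0,0,0],"gripper": 0},{"linear": [-0.65,1.0,-2.0],"turn": [0,0,0],"gripper": 0},{"linear": [-0.95,1.4,-2.4],"turn": [0,0,0],"gripper": 0},{"linear": [-1.25,1.9,-2.9],"turn": [0,0,0],"gripper": 0}]}}

```text
time: 8.6
eef_pos: [508.6, 122.8, 212.7]
tool_rot: [-0.001, 0.881, -0.473, -0.0]
ft_force: [-4.8, 2.3, 12.4]
opening: 0.001
```

Emit:
{"fn": "apply_moves", "kwargs": {"steps": [{"linear": [-0.3,0.45,-0.55],"turn": [0,0,0],"gripper": 0},{"linear": [-0.6,0.9,-1.15],"turn": [0,0,0],"gripper": 0},{"linear": [-0.85,1.3,-1.75],"turn": [0,0,0],"gripper": 0},{"linear": [-1.1,1.65,-2.4],"turn": [0,0,0],"gripper": 0},{"linear": [-1.3,2.0,-3.0],"turn": [0,0,0],"gripper": 0}]}}

```text
time: 9.1
eef_pos: [494.1, 144.7, 182.2]
tool_rot: [-0.001, 0.881, -0.472, -0.001]
ft_force: [-4.7, 5.3, 9.9]
opening: 0.0
```

Emit:
{"fn": "apply_moves", "kwargs": {"steps": [{"linear": [-0.05,0.1,-0.7],"turn": [0,0,0],"gripper": 0},{"linear": [-0.2,0.3,-1.35],"turn": [0,0,0],"gripper": 0},{"linear": [-0.35,0.5,-2.05],"turn": [0,0,0],"gripper": 0},{"linear": [-0.5,0.75,-2.8],"turn": [0,0,0],"gripper": 0},{"linear": [-0.6,0.95,-3.5],"turn": [0,0,0],"gripper": 0}]}}

```text
time: 9.6
eef_pos: [489.8, 152.8, 146.7]
tool_rot: [-0.002, 0.881, -0.473, -0.0]
ft_force: [-2.3, 2.6, 6.6]
opening: 0.002
```

Emit:
{"fn": "apply_moves", "kwargs": {"steps": [{"linear": [-0.1,0.15,-0.75],"turn": [0,0,0],"gripper": 0},{"linear": [-0.2,0.3,-1.5],"turn": [0,0,0],"gripper": 0},{"linear": [-0.25,0.4,-2.2],"turn": [0,0,0],"gripper": 0},{"linear": [-0.3,0.45,-2.8],"turn": [0,0,0],"gripper": 0},{"linear": [-0.3,0.5,-3.1],"turn": [0,0,0],"gripper": 0}]}}

```text
time: 10.1
eef_pos: [486.9, 156.8, 115.2]
tool_rot: [-0.001, 0.881, -0.473, -0.0]
ft_force: [-1.9, 2.2, 5.2]
opening: 0.002
```

Five more millimetres to the stop.

Emit:
{"fn": "apply_moves", "kwargs": {"steps": [{"linear": [0,0,-0.2],"turn": [0,0,0],"gripper": 0},{"linear": [0,0,-0.4],"turn": [0,0,0],"gripper": 0},{"linear": [0,0,-0.55],"turn": [0,0,0],"gripper": 0},{"linear": [0,0,-0.7],"turn": [0,0,0],"gripper": 0},{"linear": [0,0,-0.7],"turn": [0,0,0],"gripper": 0}]}}

```text
time: 10.6
eef_pos: [487.2, 155.7, 109.4]
tool_rot: [-0.0, 0.881, -0.473, 0.0]
ft_force: [-3.0, 1.5, 14.1]
opening: -0.001
```

Emit:
{"fn": "apply_moves", "kwargs": {"steps": [{"linear": [0,0,-0.1],"turn": [0,0,0],"gripper": 0},{"linear": [0,0,-0.2],"turn": [0,0,0],"gripper": 0},{"linear": [0,0,-0.2],"turn": [0,0,0],"gripper": 0},{"linear": [0,0,-0.2],"turn": [0,0,0],"gripper": 0}]}}

```text
time: 11.0
eef_pos: [487.3, 155.8, 109.0]
tool_rot: [-0.001, 0.881, -0.473, 0.001]
ft_force: [-7.1, 1.1, 30.5]
opening: -0.0
```

Emit:
{"fn": "apply_moves", "kwargs": {"steps": [{"linear": [0,0,1],"turn": [0,0,0],"gripper": 0},{"linear": [0,0,4],"turn": [0,0,0],"gripper": 0},{"linear": [0,0,8],"turn": [0,0,0],"gripper": 0},{"linear": [0,0,12],"turn": [0,0,0],"gripper": 0},{"linear": [-2,0,15],"turn": [0,0,0],"gripper": 0}]}}

```text
time: 11.5
eef_pos: [469.5, 154.2, 258.3]
tool_rot: [-0.001, 0.88, -0.475, 0.002]
ft_force: [0.0, 0.4, 0.6]
opening: 0.001
```

```bash
python3 - <<'E'
from h import *
for n in ("scene","side"):
    p=capture(n);im=p["color"];u0,v0=(200,140)
    for k in ("thumb_pad","roller","cup","adapter","stone"):
        for d in landmark_of(p,k)[:1]:
            uv=np.array(d["location"])*[640,480];print(n,k,d["score"],uv.round(1),pt(p,uv).round(1))
    print(proj(p,np.array([[483.5,158.9,98],[632,-68,128]])))
    cv2.imwrite(f"pics/d_{n}.png",cv2.resize(im[v0:v0+220,u0:u0+240],None,fx=2.6,fy=2.6,interpolation=cv2.INTER_CUBIC))
print(state()["eef_pos"],state()["ft_force"])
E
```

```text
scene thumb_pad 0.63 [278.1 258.8] [629.8 -67.1 127.5]
scene roller 0.69 [409.3 288. ] [487.7 167.7 105.8]
scene cup 0.86 [313.5 258.4] [ 5.931e+02 -1.000e-01  1.540e+02]
scene adapter 0.84 [310.6 340. ] [680.1  73.1  25.9]
scene stone 0.82 [376.6 358.2] [614.8 196.4  17.6]
[[406.58895739 286.47395109]
 [276.99823908 259.03210915]]
side thumb_pad 0.6 [298.8 222.9] [641.7 -58.8 133.4]
side roller 0.61 [286.1 297.3] [481.6 159.9 109.6]
side cup 0.96 [345.4 278.1] [484.2 -61.4  31.9]
side adapter 0.61 [258. 280.] [661.   77.6  15. ]
side stone 0.74 [238.5 314.9] [594.4 204.9  21.2]
[[285.85595182 300.76888354]
 [303.94173966 224.60970324]]
[466.82198915 155.29427424 255.57759616] [-0.49304422  0.70771568 -0.32947545]
```

View pics/d_scene.png

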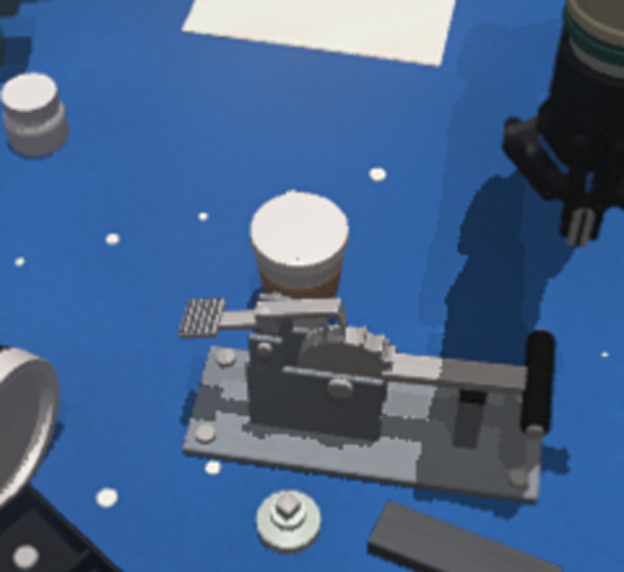

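View pics/d_side.png

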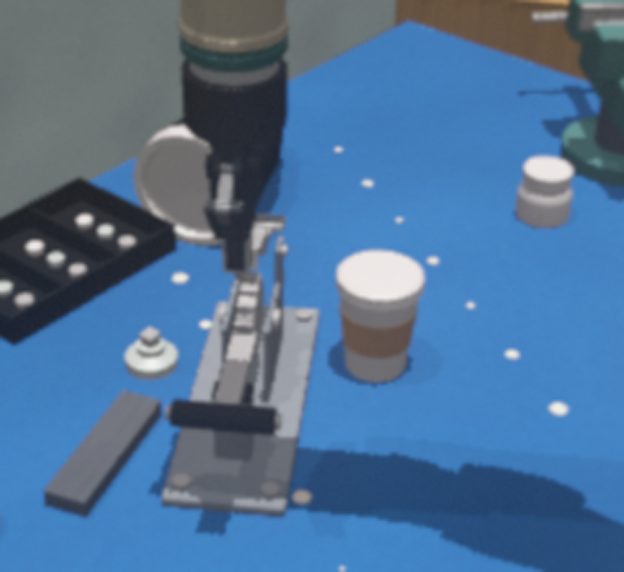

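The arm lies level on the stop post, the pad is down and the nose is lifted. The bystanders haven't moved and the robot touches nothing.

```bash
python3 -c "
from bench import *
print(sign_off())"
```

```text
the job is handed in; nothing more can be done
None
```

The prop is folded away: the pawl is pressed free and the arm lies on its stop. I handed the job in after about 12 s of the 48 s allowed; no verdict was reported.

- **Pawl:** I pressed the thumb pad with the shut fingertips from about 142 mm down to 127.5 mm. There the force rose to 20 N with no more travel, so it was at its hard stop. After lifting off, depth showed the pad at about 126 mm and the nose clear of the teeth, with the arm still up.
- **Arm:** I then pushed the roller down along its arc. It took about 5 to 12 N to move, then 30 N at the stop with the fingertips at 109 mm. The nominal height of the roller's top when home is 110 mm.
- **Last checks:** After backing off, the pictures showed the arm level on its post and the pad still down (127.5 mm in the scene view). The side view read the pad at 133 mm, from a low-confidence detection that was also off sideways.
- **Bystanders:** The cup, adapter and stone were within about 7 mm of their first readings, which is detector noise. I did not re-measure the tub, screwdriver and collar; the fingers never went near them.

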